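# Sort the washed cutlery into its bins

## Task

Put the washed cutlery on the draining mat away: lay both forks, the table spoon and the teaspoon each into the cutlery bin that already holds its own kind. Every piece shall lie down inside its bin along its length, right side up, with the handle at the bin's low near end like the piece already there, and the pieces already there stay lying in their bins in the same way.

Things in the scene. Friction and masses are not known exactly. Their poses are not given: they have to be found in the camera images.
- fork_a: loose steel fork, tines away from the robot, on the dark 3 mm rubber draining mat at right. 186 mm long, tines 23 mm wide. Origin at mid-length, height of the underside; -y points to the tines, +y to the handle end, z up. Arched handle: near the origin 8 mm wide, 4.5 mm thick, top 10 to 11 mm above the origin; end 20 mm wide. Balances 13 mm from the origin towards the tines.
- fork_b: second loose steel fork, on the dark 3 mm rubber draining mat at right, tines towards the robot at the start. Same size, shape, origin and axes as fork_a. The equipment behind the mat and bins stands up to 180 mm high, close beyond them: lift long pieces well up before swinging them across.
- spoon: loose steel table spoon, bowl away from the robot, on the dark 3 mm rubber draining mat at right. 186 mm long, bowl 39 mm wide. Origin at mid-length, height of the underside; -y points to the bowl, +y to the handle end, z up. Arched handle: near the origin 8 mm wide, 4.5 mm thick, top 14 to 15 mm above the origin; end 20 mm wide. Balances 18 mm from the origin towards the bowl.
- teaspoon: loose steel teaspoon, bowl towards the robot, on the dark 3 mm rubber draining mat at right. 137 mm long, bowl 28 mm wide. Origin at mid-length, height of the underside; +x points to the bowl, -x to the handle end, z up. Arched handle: near the origin 8 mm wide, 4.5 mm thick, top 12 mm above the origin; end 16 mm wide. Balances 12 mm from the origin towards the bowl.
- bin_fork: open grey plastic bin for forks, fixed, at left; a fork already lies in it. Inside 206 x 112 mm; walls and floor 3 mm. Side and far walls 36 mm high; the near end (for handles) a lip 18 mm high, sides as low for the first 50 mm. Origin under the middle of the low end, at worktop height; +x along the bin to the high end, z up; inner floor centre at x = 106.0, z = 3 mm.
- bin_spoon: open grey plastic bin for table spoons, fixed, at left; a table spoon already lies in it. Inside 206 x 112 mm; walls and floor 3 mm. Side and far walls 36 mm high; the near end (for handles) a lip 18 mm high, sides as low for the first 50 mm. Origin under the middle of the low end, at worktop height; +x along the bin to the high end, z up; inner floor centre at x = 106.0, z = 3 mm.
- bin_teaspoon: open grey plastic bin for teaspoons, fixed, at left; a teaspoon already lies in it; the shortest bin. Inside 157 x 112 mm; walls and floor 3 mm. Side and far walls 36 mm high; the near end (for handles) a lip 18 mm high, sides as low for the first 50 mm. Origin under the middle of the low end, at worktop height; +x along the bin to the high end, z up; inner floor centre at x = 81.5, z = 3 mm.
- fork_kept: loose fork lying in the fork bin from the start, near the wall on its +y side (y about +36 mm in the bin's frame), tines to the high end. Size, origin and axes as those of the forks on the mat. It shall stay so.
- spoon_kept: loose table spoon lying in the table-spoon bin from the start, near the wall on its +y side (y about +31 mm in the bin's frame), bowl to the high end. Size, origin and axes as those of the table spoon on the mat. It shall stay so.
- teaspoon_kept: loose teaspoon lying in the teaspoon bin from the start, near the wall on its +y side (y about +36 mm in the bin's frame), bowl to the high end. Size, origin and axes as those of the teaspoon on the mat. It shall stay so.

How it is judged (in metres and radians):
At the end, for the whole second after the job is handed in: All seven pieces lie in the bin of their kind, released and at rest: right side up, handle to the low end, within 11 mm of mid-length, inside the side walls, origin at most 26 mm above the worktop, within 0.35 rad of the bin's length, tilted less than 0.4 rad; one may rest on another (y of bin_fork in the frame of fork_a above 0.05 m and x of fork_a in the frame of bin_fork between 0.095 and 0.117 m and y of fork_a in the frame of bin_fork between -0.05 and 0.05 m and z of fork_a in the frame of bin_fork between -0.002 and 0.026 m and angle between the y axis of each of fork_a, fork_b, fork_kept and the x axis of bin_fork, either way round below 0.35 rad and angle between each of fork_a, fork_b, spoon, teaspoon, fork_kept, spoon_kept, teaspoon_kept's own z axis and vertical below 0.4 rad and linear speed of each of fork_a, fork_b, spoon, teaspoon, fork_kept, spoon_kept, teaspoon_kept below 0.02 m/s and angular speed of each of fork_a, fork_b, spoon, teaspoon, fork_kept, spoon_kept, teaspoon_kept below 0.2 rad/s and y of bin_fork in the frame of fork_b above 0.05 m and x of fork_b in the frame of bin_fork between 0.095 and 0.117 m and y of fork_b in the frame of bin_fork between -0.05 and 0.05 m and z of fork_b in the frame of bin_fork between -0.002 and 0.026 m and y of bin_spoon in the frame of spoon above 0.05 m and x of spoon in the frame of bin_spoon between 0.095 and 0.117 m and y of spoon in the frame of bin_spoon between -0.05 and 0.05 m and z of spoon in the frame of bin_spoon between -0.002 and 0.026 m and angle between the y axis of each of spoon, spoon_kept and the x axis of bin_spoon, either way round below 0.35 rad and x of bin_teaspoon in the frame of teaspoon below -0.05 m and x of teaspoon in the frame of bin_teaspoon between 0.0705 and 0.0925 m and y of teaspoon in the frame of bin_teaspoon between -0.05 and 0.05 m and z of teaspoon in the frame of bin_teaspoon between -0.002 and 0.026 m and angle between the x axis of each of teaspoon, teaspoon_kept and the x axis of bin_teaspoon, either way round below 0.35 rad and y of bin_fork in the frame of fork_kept above 0.05 m and x of fork_kept in the frame of bin_fork between 0.095 and 0.117 m and y of fork_kept in the frame of bin_fork between -0.05 and 0.05 m and z of fork_kept in the frame of bin_fork between -0.002 and 0.026 m and y of bin_spoon in the frame of spoon_kept above 0.05 m and x of spoon_kept in the frame of bin_spoon between 0.095 and 0.117 m and y of spoon_kept in the frame of bin_spoon between -0.05 and 0.05 m and z of spoon_kept in the frame of bin_spoon between -0.002 and 0.026 m and x of bin_teaspoon in the frame of teaspoon_kept below -0.05 m and x of teaspoon_kept in the frame of bin_teaspoon between 0.0705 and 0.0925 m and y of teaspoon_kept in the frame of bin_teaspoon between -0.05 and 0.05 m and z of teaspoon_kept in the frame of bin_teaspoon between -0.002 and 0.026 m); the robot touches nothing.
It also fails if it takes over 118 s, if anything falls off the work surface, if the arm or the gripper's body presses on something with over 40 N, if the wrist force passes 120 N, or if a joint passes its speed limit or range.

## Robot

A 6-joint arm with a two-finger parallel gripper is mounted at the origin on a cart in front of the work surface, level with it; the furniture and walls round the work are solid. World frame = base frame: x ahead of the robot, y to its left, z up, the work surface at z = 0. Lengths are in mm, angles in rad, forces in N, time in s.
With the tool pointing down it reaches from about 275 to 750 mm from the base axis. Payload 10.2 kg.
Tool frame: the origin (TCP) lies at the very end of the fingers, on their centre line; the grasp point (between the pads) lies ctrl.tcp_to_grasp behind it (ctrl.tcp_to_grasp is the distance from the TCP to the grasp point, in mm); z points along the fingers, y is the line along which they close (so a half turn about z gives the same grasp; the last joint's range is limited). The gripper opens to 88 mm and grips with 3 to 60 N. Pads are 18 mm wide; open, the fingers measure 123 mm over their backs; the gripper's body (75 mm by 187 mm) begins 45 mm behind the grasp point.
Start: joints at [-1.384, 0.313, 1.498, -0, 1.331, -0.223], TCP at [209.162, -481.542, 238.72] pointing down, gripper open.
Joint ranges: [-2.94, 2.94], [-0.97, 2.17], [0.19, 2.56], [-1.23, 4.37], [0.02, 3.11], [-2.88, 2.88]. Speed limits (rad/s): [2.39, 2.39, 3.01, 3.14, 3.14, 3.14].

## Interface

Orientations are given as a unit quaternion [w, x, y, z].
In Python, from station import ctrl gives the robot as it stands.
- The arm moves only by the shell command python3 shift.py FILE [OPENING] [FORCE], which reads ROWS from the file FILE. ROWS is one flat JSON list of numbers that holds 1 to 10 rows one after another, with no inner brackets; each row has 4 numbers: dx, dy, dz in mm, then a turn about the tool's z in rad; each row shifts and turns the commanded pose from where the row before left it, along the tool's axes as they then stand; what a row does not reach is not made up. A row lasts 1/12 s, in which the tool goes at most 41.7 mm and 0.125 rad, less where a joint would pass 70% of its speed; a pose out of reach is approached as far as the arm can. OPENING is the opening from 0.0 (shut) to 1.0 (fully open), set as the command begins (- or left out keeps the last). The fingers move at their own pace and stop on an object; FORCE is the grip in N (left out, the last holds). Time passes only in rows, so rows that do not move let the fingers close. It prints the time, the measured TCP pose, the force, the opening and the grip force at its end. Input that does not fit is refused with a message, and nothing moves.
- ctrl.get_obs(): the state, without advancing time (a new reading comes with each control period).
- ctrl.grab_frame(name): name is "scene" or "top" or "wrist"; returns a dict with "frame" (400x640x3 uint8, red, green, blue), "fx", "fy", "cx", "cy" (pixels), "origin" and "rotation" of the camera in the world; the wrist camera has in their place "mount" (4x4, takes a point from camera to tool coordinates, whose origin is the TCP and whose axes are the flange's). Camera axes: x right, y up, looking along -z (the intrinsics and any distortion apply to the point x, -y, -z); pixel columns grow to the right and rows downward; lengths in mm; the calibration is good to about 2 mm. A picture is of the moment at which its call begins: read the wrist's pose just before it. There is no depth.
- ctrl.close_job(): hands the job in; it is judged then, once.
The state is a dict: "clock": time; "joints": joint angles; "joint_vel": joint speeds; "tau": joint torques, N m; "tcp_pos": TCP position; "tool_rot": TCP orientation; "ft_force": force on the tool from outside, world axes, zero at the start; "ft_torque": the same for the moment, N m; "gripper_width": opening from 0.0 (shut) to 1.0 (fully open); "finger_force": force on a finger pad.
Only numpy, scipy, OpenCV 4.12 (cv2) and the standard library are available. Lean on these libraries where they do the work, as an engineer would, in place of code of your own. Each camera call takes 0.05 s, during which the arm holds its last target. There are 200 camera calls.

## Working session

There is one attempt and no reset: what is moved stays moved. The work goes in short steps, Python scripts to look and compute and a shell command to move; the robot and the scene stay as the last step left them, time stands still between calls to the robot, and variables do not carry over. Pictures are saved under pics/ and viewed, at most 15 in all, crops included, and the job is handed in when it is done.

```bash
ls; mkdir -p pics
cat > h.py <<'E'
import numpy as np,cv2,json
from station import ctrl
def grab(n,f):
    d=ctrl.grab_frame(n); cv2.imwrite('pics/'+f,cv2.cvtColor(d['frame'],cv2.COLOR_RGB2BGR)); return d
E
python3 - <<'E'
from h import *
print(ctrl.tcp_to_grasp, ctrl.get_obs())
for n in('top','scene'):
    d=grab(n,n+'0.png'); print({k:v for k,v in d.items() if k!='frame'})
E
```

```text
pics
shift.py
station.py
18.700000000000003 {'clock': 0.0, 'joints': array([-1.38435795e+00,  3.13432255e-01,  1.49840050e+00, -3.81571925e-06,
        1.33098535e+00, -2.23409975e-01]), 'joint_vel': array([ 0.0003083 , -0.00128114, -0.00123886, -0.0001395 , -0.0002134 ,
        0.00066902]), 'tau': array([ 7.95082792e-05, -4.02207899e+01, -2.52270198e+01,  6.94856280e-02,
        3.52872151e-02, -1.06716041e-04]), 'tcp_pos': array([ 209.13608099, -481.29436242,  238.18391415]), 'tool_rot': array([-6.12659268e-04,  9.79076141e-01,  2.03493329e-01,  9.47348576e-06]), 'ft_force': array([ 0.41466038, -0.02735357,  0.21772274]), 'ft_torque': array([ 0.01442916, -0.02301464, -0.00137077]), 'finger_force': 0.0, 'gripper_width': 0.999432808138644}
{'fx': 492.16340445099434, 'fy': 492.16340445099434, 'cx': 316.47461953320186, 'cy': 192.49368805618136, 'origin': array([ 379.3100964 ,   20.00027498, 1352.95973658]), 'rotation': array([ 0.70826467,  0.01970974, -0.01420621, -0.70552879])}
{'fx': 396.68542340085475, 'fy': 396.68542340085475, 'cx': 318.4869381696393, 'cy': 196.71100424872853, 'origin': array([-673.9278448 ,  -32.43477315,  893.46083599]), 'rotation': array([ 0.65193628,  0.32064119, -0.30453207, -0.6159777 ])}
```

View pics/top0.png

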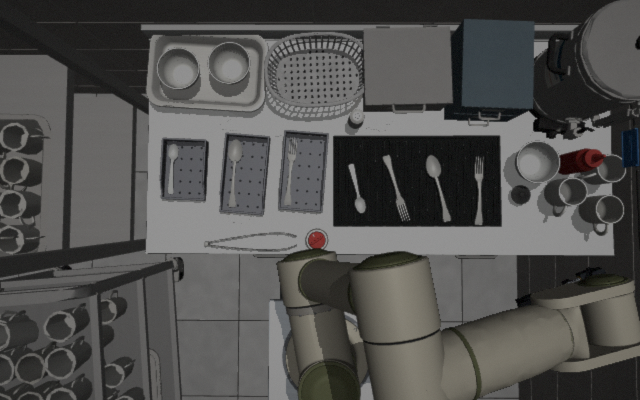

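View pics/scene0.png

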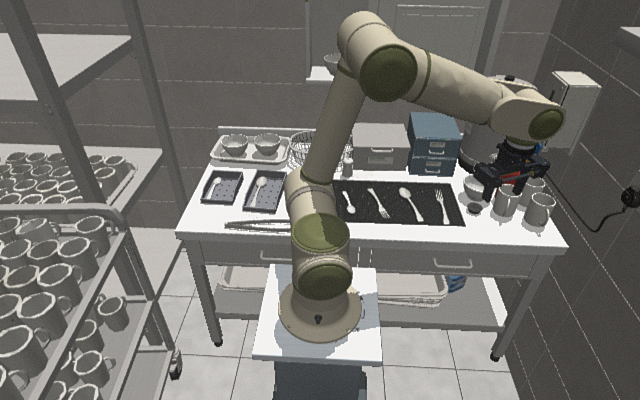

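The top view shows, left to right, the teaspoon, table-spoon and fork bins (near (185,170), (245,173), (303,171)). On the mat are the teaspoon (357,188), fork_b (397,188) with tines near, spoon (438,188) and fork_a (479,190). I'll enlarge it.

Run:
```python
import cv2
a=cv2.imread('pics/top0.png')
m=cv2.resize(a[145:230,330:505],None,fx=4.5,fy=4.5,interpolation=cv2.INTER_CUBIC);b=cv2.resize(a[125:220,155:335],None,fx=4.4,fy=4.4,interpolation=cv2.INTER_CUBIC)
cv2.imwrite('pics/mat.png',m);cv2.imwrite('pics/bins.png',b)
```

```text
(no output)
```

View pics/mat.png

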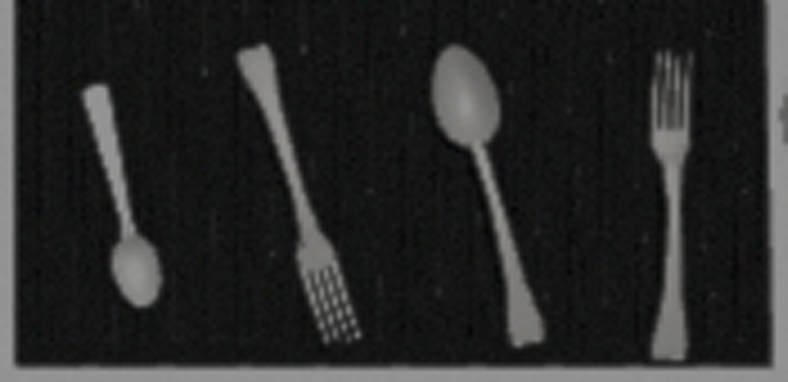

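View pics/bins.png

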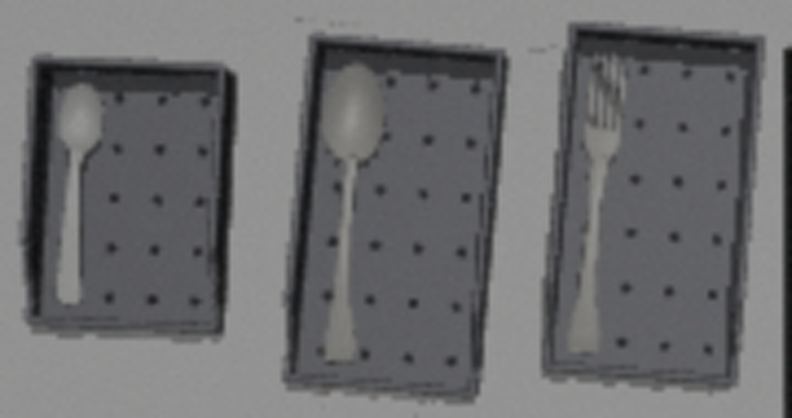

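Endpoints read from the mat crop, in crop pixels:

| Piece | Handle end | Working end |
|---|---|---|
| teaspoon | (95,86) | (138,307) |
| fork_b | (255,46) | (344,342) |
| spoon | (526,345) | (456,45) |
| fork_a | (669,358) | (674,52) |

The bin rims are clear, with each kept piece at the left wall. Next I compute positions.

```bash
cat >> h.py <<'E'
from scipy.spatial.transform import Rotation as R
def ray(d,px,z,wxyz=None):
    q=d['rotation'];M=R.from_quat([q[1],q[2],q[3],q[0]]).as_matrix()
    v=M@np.array([(px[0]-d['cx'])/d['fx'],-(px[1]-d['cy'])/d['fy'],-1]);o=np.array(d['origin'])
    return (o+v*(z-o[2])/v[2])[:2]
E
python3 - <<'E'
from h import *
d=ctrl.grab_frame('top')
T=lambda p,s,o:(p[0]/s+o[0]-.5+.5/s,p[1]/s+o[1]-.5+.5/s)
m=lambda p,z=9:ray(d,T(p,4.5,(330,145)),z); b=lambda p,z:ray(d,T(p,4.4,(155,125)),z)
for n,h,t,L in(('teaspoon',(95,86),(138,307),137),('fork_b',(255,46),(344,342),186),('spoon',(526,345),(456,45),186),('fork_a',(669,358),(674,52),186)):
    H,E=m(h),m(t);v=E-H;print(n,'mid',((H+E)/2).round(1),'len',np.linalg.norm(v).round(1),L,'dir',np.arctan2(v[1],v[0]).round(3))
for n,c in(('bt',((37,60),(228,66),(30,327),(220,335))),('bs',((313,38),(505,52),(286,385),(476,398))),('bf',((573,26),(763,40),(545,375),(735,385)))):
    fl,fr=b(c[0],36),b(c[1],36);nl,nr=b(c[2],18),b(c[3],18)
    N=(nl+nr)/2;v=(fl+fr)/2-N;print(n,'near',N.round(1),'L',np.linalg.norm(v).round(1),'w',np.linalg.norm(fl-fr).round(1),np.linalg.norm(nl-nr).round(1),'dir',np.arctan2(v[1],v[0]).round(3),(np.arctan2(*(fl-fr)[::-1])-np.pi/2).round(3))
for n,h,t in(('tk',(69,303),(82,83)),('sk',(339,360),(358,66)),('fk',(582,352),(610,57))):
    H,E=b(h,12),b(t,12);print(n,((H+E)/2).round(1),np.linalg.norm(H-E).round(1))
E
```

```text
teaspoon mid [455.9 -76. ] len 136.9 137 dir -2.949
fork_b mid [ 458. -187.] len 187.5 186 dir -2.853
spoon mid [ 457.8 -303. ] len 186.7 186 dir 0.221
fork_a mid [ 452.1 -412.3] len 185.8 186 dir -0.028
bt near [422.  393.4] L 164.0 w 117.5 117.8 dir -0.042 -0.029
bs near [385.3 234.6] L 212.9 w 118.2 117.6 dir -0.083 -0.07
bf near [393.   74.8] L 213.0 w 116.8 117.3 dir -0.078 -0.071
tk [508.3 427.4] 137.6
sk [496.5 257. ] 183.7
fk [502.3 103. ] 184.7
```

```bash
cat > go.py <<'E'
# go.py x y z psi : shift needed in tool axes (turn first)
import sys
from h import *
x,y,z,psi=map(float,sys.argv[1:5]);o=ctrl.get_obs();p=o['tcp_pos'];q=o['tool_rot']
M=R.from_quat([q[1],q[2],q[3],q[0]]).as_matrix();cur=np.arctan2(M[1,0],M[0,0])
v=np.array([x,y,z])-p;c,s=np.cos(psi),np.sin(psi)
print('t',o['clock'],'turn',round(cur-psi,3),'dx',round(c*v[0]+s*v[1],1),'dy',round(s*v[0]-c*v[1],1),'dz',round(-v[2],1),'j',o['joints'].round(2),'tilt',M[:,2].round(3))
E
python3 go.py 460 -412.5 5 -0.028
python3 - <<'E'
import numpy as np
for n,N,b,pts in(('bf',(393,74.8),-.076,((114,4),(114,-26))),('bs',(385.3,234.6),-.077,((118,-22),)),('bt',(422,393.4),-.036,((89.5,-10),))):
    for x,y in pts: print(n,b,round(N[0]+x*np.cos(b)-y*np.sin(b),1),round(N[1]+x*np.sin(b)+y*np.cos(b),1))
E
```

```text
t 0.15 turn 0.438 dx 248.9 dy -75.9 dz 233.3 j [-1.38  0.31  1.5  -0.    1.33 -0.22] tilt [-0.     0.001 -1.   ]
bf -0.076 507.0 70.1
bf -0.076 504.7 40.2
bs -0.077 501.3 203.6
bt -0.036 511.1 380.2
```

```bash
echo '[0, 0, 0, 0.11, 0, 0, 0, 0.11, 0, 0, 0, 0.11, 0, 0, 0, 0.108, 35, -10, 0, 0, 36, -11, 0, 0, 36, -11, 0, 0, 36, -11, 0, 0, 36, -11, 20, 0, 36, -11, 20, 0]' > next.json && python3 shift.py next.json 0.4 20; echo '[34, -11, 30, 0, 0, 0, 30, 0, 0, 0, 30, 0, 0, 0, 30, 0, 0, 0, 0, 0]' > next.json && python3 shift.py next.json ; python3 go.py 460 -412.5 5 -0.028
python3 - <<'E'
from h import *
grab('wrist','w1.png')
E
```

```text
clock: 0.98
tcp_pos: [426.2, -422.5, 199.7]
tool_rot: [0.001, 1.0, -0.014, 0.001]
ft_force: [0.4, -0.2, 0.1]
gripper_width: 0.402
finger_force: 0.0
clock: 1.4
tcp_pos: [453.1, -411.5, 76.9]
tool_rot: [-0.004, 1.0, -0.014, -0.003]
ft_force: [-0.9, -0.2, -1.2]
gripper_width: 0.397
finger_force: 0.0
t 1.4 turn 0.0 dx 6.9 dy 0.8 dz 71.9 j [-0.93  0.67  1.39 -0.    1.09  0.67] tilt [-0.006  0.008 -1.   ]
```

View pics/w1.png

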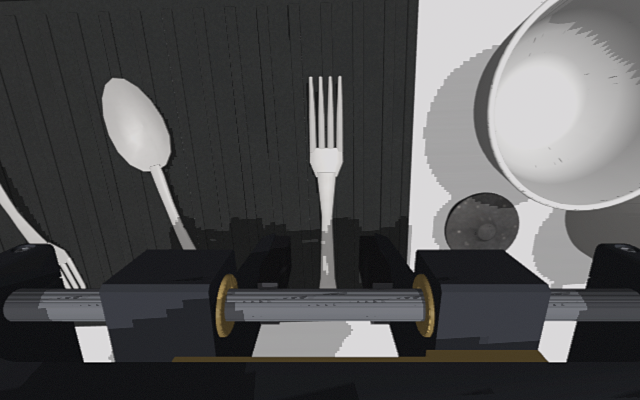

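The fork is centred between the fingers (px 325), and the bowl at right stays clear of the gripper. Descending.

```bash
echo '[0, 0, 0, 0, 0, 0, 0, 0]' > next.json && python3 shift.py next.json; python3 go.py 460 -412.5 5 -0.028; echo '[3, 0.5, 25, 0, 3, 0, 23, 0, 0, 0, 20, 0, 0, 0, 0, 0, 0, 0, 0, 0]' > next.json && python3 shift.py next.json; python3 go.py 460 -412.5 5 -0.028
```

```text
clock: 1.62
tcp_pos: [455.5, -415.0, 85.1]
tool_rot: [0.001, 1.0, -0.014, 0.001]
ft_force: [0.9, -1.1, 0.8]
gripper_width: 0.401
finger_force: 0.0
t 1.6167 turn -0.0 dx 4.4 dy -2.7 dz 80.1 j [-0.93  0.66  1.39  0.    1.09  0.67] tilt [ 0.002 -0.003 -1.   ]
clock: 2.03
tcp_pos: [461.2, -415.3, 16.1]
tool_rot: [0.0, 1.0, -0.014, 0.0]
ft_force: [0.6, -0.1, 1.0]
gripper_width: 0.403
finger_force: 0.0
t 2.0333 turn -0.0 dx -1.2 dy -2.7 dz 11.1 j [-0.92  0.76  1.41  0.    0.97  0.68] tilt [ 0.001 -0.001 -1.   ]
```

```bash
echo '[-1, -2.5, 7, 0, 0, 0, 4, 0, 0, 0, 0, 0, 0, 0, 0, 0]' > next.json && python3 shift.py next.json; echo '[0, 0, 0, 0, 0, 0, 0, 0, 0, 0, 0, 0, 0, 0, 0, 0, 0, 0, 0, 0, 0, 0, 0, 0]' > next.json && python3 shift.py next.json 0 25; python3 go.py 460 -412.5 5 -0.028
```

```text
clock: 2.37
tcp_pos: [460.1, -412.4, 4.4]
tool_rot: [0.0, 1.0, -0.014, 0.0]
ft_force: [0.2, 0.4, 0.3]
gripper_width: 0.4
finger_force: 0.0
clock: 2.87
tcp_pos: [460.0, -412.3, 3.9]
tool_rot: [0.0, 1.0, -0.014, 0.0]
ft_force: [0.8, -0.3, 0.5]
gripper_width: 0.084
finger_force: 25.0
t 2.8667 turn -0.0 dx 0.0 dy 0.2 dz -1.1 j [-0.92  0.77  1.42  0.    0.95  0.68] tilt [ 0. -0. -1.]
```

```bash
echo '[0, 0, -20, 0, 0, 0, -35, 0, 0, 0, -35, 0, 0, 0, -35, 0, 0, 0, -35, 0, 0, 0, -35, 0, 0, 0, 0, 0.048, 0, -20, 0, 0, 0, -35, 0, 0, 0, -35, 0, 0]' > next.json && python3 shift.py next.json; echo '[0, -35, 0, 0, 0, -35, 0, 0, 0, -35, 0, 0, 0, -35, 0, 0, 0, -35, 0, 0, 0, -35, 0, 0, 0, -35, 0, 0, 0, -35, 0, 0, 0, 0, 0, 0, 0, 0, 0, 0]' > next.json && python3 shift.py next.json; python3 go.py 507 70.1 60 -0.076
```

```text
clock: 3.7
tcp_pos: [466.4, -321.8, 198.5]
tool_rot: [-0.0, 0.999, -0.039, -0.0]
ft_force: [1.1, 0.3, -0.6]
gripper_width: 0.085
finger_force: 25.0
clock: 4.53
tcp_pos: [488.1, -42.1, 199.0]
tool_rot: [0.0, 0.999, -0.037, 0.0]
ft_force: [-0.1, 0.3, -0.2]
gripper_width: 0.084
finger_force: 25.0
t 4.5333 turn 0.003 dx 10.3 dy -113.3 dz 139.0 j [-0.33  0.27  1.66 -0.    1.21  1.32] tilt [ 0. -0. -1.]
```

```bash
echo '[3, -34, 0, 0, 3, -34, 0, 0, 3, -34, 0, 0, 1, -11, 0, 0, 0, 0, 30, 0, 0, 0, 35, 0, 0, 0, 35, 0, 0, 0, 20, 0, 0, 0, 0, 0, 0, 0, 0, 0]' > next.json && python3 shift.py next.json; python3 go.py 507 70.1 7 -0.076
python3 - <<'E'
from h import *
grab('wrist','w2.png')
E
```

```text
clock: 5.37
tcp_pos: [506.8, 67.5, 78.8]
tool_rot: [0.0, 0.999, -0.039, -0.001]
ft_force: [1.4, -0.3, 1.1]
gripper_width: 0.083
finger_force: 25.0
t 5.3667 turn -0.001 dx -0.0 dy -2.6 dz 71.8 j [-0.1   0.47  1.73 -0.    0.94  1.55] tilt [-0.001 -0.    -1.   ]
```

View pics/w2.png

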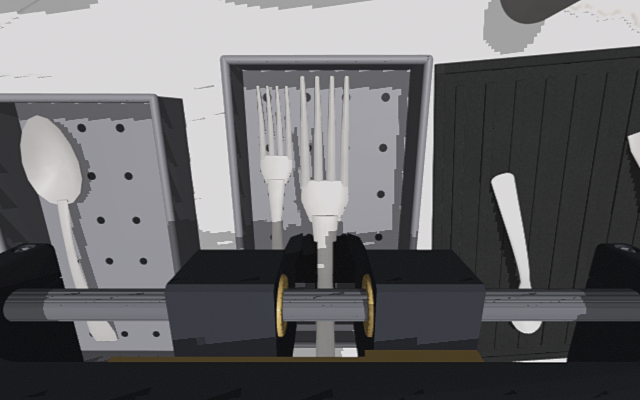

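The fork is held level beside the kept one, tines at the far end. Lowering and releasing.

```bash
echo '[0, -2.5, 25, 0, 0, 0, 25, 0, 0, 0, 14, 0, 0, 0, 5, 0, 0, 0, 1, 0, 0, 0, 0, 0, 0, 0, 0, 0]' > next.json && python3 shift.py next.json; python3 go.py 507 70.1 5 -0.076
```

```text
clock: 6.0
tcp_pos: [507.9, 70.9, 10.4]
tool_rot: [0.0, 0.999, -0.038, 0.001]
ft_force: [0.3, 1.0, -0.4]
gripper_width: 0.084
finger_force: 25.0
t 6.0 turn -0.0 dx -0.9 dy 0.8 dz 5.4 j [-0.09  0.59  1.76 -0.    0.79  1.56] tilt [ 0.003 -0.    -1.   ]
```

```bash
echo '[0, 0, 3, 0, 0, 0, 1.5, 0, 0, 0, 0, 0, 0, 0, 0, 0, 0, 0, 0, 0]' > next.json && python3 shift.py next.json; echo '[0, 0, 0, 0, 0, 0, 0, 0, 0, 0, 0, 0, 0, 0, 0, 0]' > next.json && python3 shift.py next.json 0.18; echo '[0, 0, -3, 0, 0, 0, -15, 0, 0, 0, -35, 0, 0, 0, -35, 0, 0, 0, -35, 0, 0, 0, 0, -0.12, 0, 0, 0, -0.12, 0, 0, 0, -0.125, 0, 0, 0, 0, 0, 0, 0, 0]' > next.json && python3 shift.py next.json; python3 go.py 450.3 -189.3 60 0.289
python3 - <<'E'
from h import *
grab('wrist','w3.png')
E
```

```text
clock: 6.42
tcp_pos: [507.0, 71.1, 4.4]
tool_rot: [0.0, 0.999, -0.038, 0.0]
ft_force: [-0.3, -0.1, -1.0]
gripper_width: 0.078
finger_force: 25.0
clock: 6.75
tcp_pos: [506.9, 71.1, 4.4]
tool_rot: [-0.0, 0.999, -0.038, 0.0]
ft_force: [0.2, -0.1, -0.2]
gripper_width: 0.182
finger_force: 0.0
clock: 7.58
tcp_pos: [506.9, 71.1, 127.5]
tool_rot: [-0.0, 0.99, 0.142, 0.0]
ft_force: [-0.8, -0.5, -0.3]
gripper_width: 0.181
finger_force: 0.0
t 7.5833 turn -0.004 dx -128.4 dy 233.5 dz 67.5 j [-0.09  0.4   1.68  0.    1.06  1.2 ] tilt [ 0.  0. -1.]
```

View pics/w3.png

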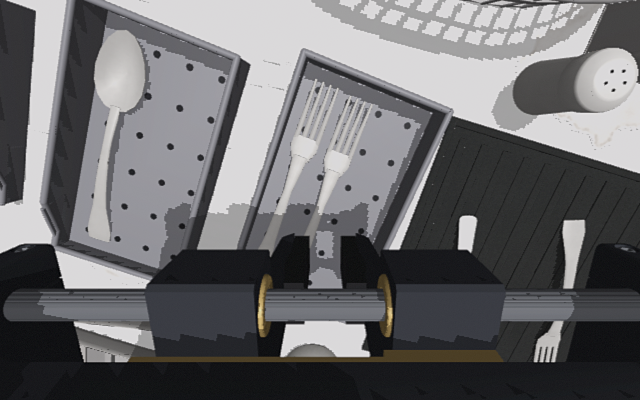

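Both forks lie parallel in the bin. On to fork_b.

```bash
echo '[-18, 33, 0, 0, -18, 33, 0, 0, -18, 33, 0, 0, -18, 33, 0, 0, -18, 33, 0, 0, -18, 33, 0, 0, -20, 35, 0, 0, 0, 0, 30, 0, 0, 0, 30, 0, 0, 0, 0, 0]' > next.json && python3 shift.py next.json 0.4; echo '[0, 0, 0, 0, 0, 0, 0, 0, 0, 0, 0, 0]' > next.json && python3 shift.py next.json;python3 go.py 450.3 -189.3 4.5 0.289
```

```text
clock: 8.47
tcp_pos: [448.1, -187.8, 63.2]
tool_rot: [-0.003, 0.99, 0.142, -0.003]
ft_force: [-1.8, -0.2, -0.3]
gripper_width: 0.398
finger_force: 0.0
clock: 8.72
tcp_pos: [451.4, -188.9, 69.0]
tool_rot: [0.001, 0.99, 0.144, 0.001]
ft_force: [0.4, 0.8, 0.7]
gripper_width: 0.397
finger_force: 0.0
t 8.7167 turn -0.0 dx -1.2 dy 0.1 dz 64.5 j [-0.64  0.45  1.8   0.    0.89  0.65] tilt [ 0.002 -0.002 -1.   ]
```

```bash
echo '[-1, 0, 22, 0, 0, 0, 22, 0, 0, 0, 12, 0, 0, 0, 5, 0, 0, 0, 1.5, 0, 0, 0, 0, 0, 0, 0, 0, 0, 0, 0, 0, 0, 0, 0, 0, 0]' > next.json && python3 shift.py next.json;python3 go.py 450.3 -189.3 4.5 0.289
```

```text
clock: 9.47
tcp_pos: [449.9, -189.2, 5.5]
tool_rot: [0.0, 0.99, 0.144, 0.0]
ft_force: [0.9, -0.2, 0.3]
gripper_width: 0.399
finger_force: 0.0
t 9.4667 turn -0.0 dx 0.3 dy 0.2 dz 1.0 j [-0.64  0.56  1.84 -0.    0.74  0.64] tilt [ 0.001 -0.001 -1.   ]
```

```bash
echo '[0, 0, 1, 0, 0, 0, 0, 0, 0, 0, 0, 0, 0, 0, 0, 0, 0, 0, 0, 0, 0, 0, 0, 0]' > next.json && python3 shift.py next.json 0 25; echo '[0, 0, -20, 0, 0, 0, -35, 0, 0, 0, -35, 0, 0, 0, -35, 0, 0, 0, -35, 0, 0, 0, -35, 0, 0, 0, -30, 0, 0, 0, 0, -0.06, 0, 0, 0, -0.1, 0, 0, 0, -0.12]' > next.json && python3 shift.py next.json; echo '[0, 0, 0, -0.12, 0, 0, 0, -0.12, 0, 0, 0, -0.12, 0, 0, 0, -0.12, 0, 0, 0, -0.12, 0, 0, 0, -0.12, 0, 0, 0, -0.12, 0, 0, 0, -0.12, 0, 0, 0, -0.12, 0, 0, 0, -0.12]' > next.json && python3 shift.py next.json;echo '[0, 0, 0, -0.12, 0, 0, 0, -0.12, 0, 0, 0, -0.12, 0, 0, 0, -0.12, 0, 0, 0, -0.12, 0, 0, 0, -0.12, 0, 0, 0, -0.12, 0, 0, 0, -0.12, 0, 0, 0, -0.08, 0, 0, 0, 0]' > next.json && python3 shift.py next.json; python3 go.py 504.7 40.2 60 3.066
```

```text
clock: 9.97
tcp_pos: [449.6, -189.0, 3.9]
tool_rot: [0.0, 0.99, 0.144, 0.0]
ft_force: [-0.0, 0.1, 0.1]
gripper_width: 0.086
finger_force: 25.0
clock: 10.8
tcp_pos: [449.5, -189.0, 229.2]
tool_rot: [0.0, 0.959, 0.283, 0.0]
ft_force: [-0.1, -0.8, -0.6]
gripper_width: 0.085
finger_force: 25.0
clock: 11.63
tcp_pos: [449.5, -188.9, 228.7]
tool_rot: [-0.0, 0.631, 0.775, 0.0]
ft_force: [-1.0, -0.7, -1.0]
gripper_width: 0.082
finger_force: 25.0
clock: 12.47
tcp_pos: [449.5, -189.0, 228.7]
tool_rot: [-0.0, 0.164, 0.986, 0.0]
ft_force: [0.1, -0.7, -1.0]
gripper_width: 0.087
finger_force: 25.0
t 12.4667 turn -0.254 dx -37.7 dy 232.7 dz 168.7 j [-0.64  0.24  1.62 -0.    1.28 -1.88] tilt [-0.  0. -1.]
```

```bash
echo '[0, 0, 0, -0.12, 0, 0, 0, -0.12, 0, 0, 0, -0.014, -5, 33, 0, 0, -5, 33, 0, 0, -5, 33, 0, 0, -5, 33, 0, 0, -5, 33, 0, 0, -6, 34, 0, 0, -6, 34, 0, 0]' > next.json && python3 shift.py next.json; echo '[0, 0, 30, 0, 0, 0, 35, 0, 0, 0, 35, 0, 0, 0, 35, 0, 0, 0, 20, 0, 0, 0, 0, 0, 0, 0, 0, 0, 0, 0, 0, 0]' > next.json && python3 shift.py next.json; python3 go.py 504.7 40.2 5 3.066
python3 - <<'E'
from h import *
grab('wrist','w4.png')
E
```

```text
clock: 13.3
tcp_pos: [504.9, 42.1, 228.9]
tool_rot: [0.0, 0.042, 0.999, 0.0]
ft_force: [1.2, -0.0, 0.2]
gripper_width: 0.086
finger_force: 25.0
clock: 13.97
tcp_pos: [505.7, 40.2, 75.4]
tool_rot: [0.001, 0.04, 0.999, -0.0]
ft_force: [0.3, 0.9, 0.1]
gripper_width: 0.081
finger_force: 25.0
t 13.9667 turn -0.005 dx 1.0 dy -0.1 dz 70.4 j [-0.15  0.47  1.74  0.    0.93 -1.64] tilt [ 0.002 -0.    -1.   ]
```

View pics/w4.png

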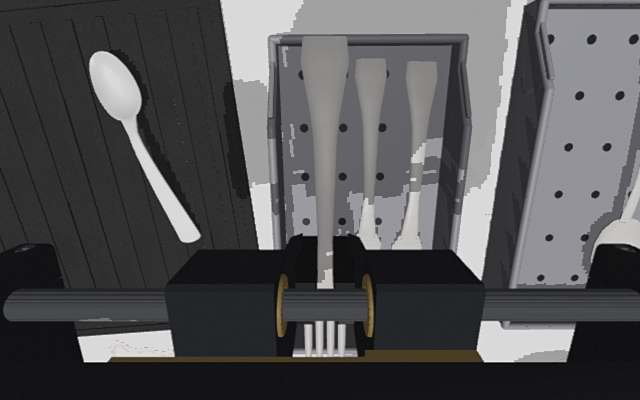

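Seen from the far side, fork_b hangs between the −y wall and fork_a, with its handle toward the low lip. Lowering and releasing.

```bash
echo '[0.5, 0, 25, 0, 0, 0, 25, 0, 0, 0, 10, 0, 0, 0, 5, 0, 0, 0, 2, 0, 0, 0, 0, 0, 0, 0, 0, 0, 0, 0, 0, 0]' > next.json && python3 shift.py next.json; python3 go.py 504.7 40.2 5 3.066
```

```text
clock: 14.68
tcp_pos: [504.9, 40.3, 7.8]
tool_rot: [0.001, 0.039, 0.999, -0.0]
ft_force: [-0.4, -0.4, -0.3]
gripper_width: 0.086
finger_force: 25.0
t 14.6833 turn -0.003 dx 0.2 dy -0.1 dz 2.8 j [-0.15  0.59  1.78 -0.    0.77 -1.64] tilt [ 0.002 -0.    -1.   ]
```

```bash
echo '[0, 0, 2, 0, 0, 0, 1.5, 0, 0, 0, 0, 0, 0, 0, 0, 0, 0, 0, 0, 0]' > next.json && python3 shift.py next.json; echo '[0, 0, 0, 0, 0, 0, 0, 0, 0, 0, 0, 0, 0, 0, 0, 0]' > next.json && python3 shift.py next.json 0.18; echo '[0, 0, -3, 0, 0, 0, -15, 0, 0, 0, -35, 0, 0, 0, -35, 0, 0, 0, -35, 0, 0, 0, 0, -0.1, 0, 0, 0, -0.1, 0, 0, 0, -0.097, 0, 0, 0, 0, 0, 0, 0, 0]' > next.json && python3 shift.py next.json; python3 go.py 469.5 -300.4 60 -2.92
python3 - <<'E'
from h import *
grab('wrist','w5.png')
E
```

```text
clock: 15.1
tcp_pos: [504.6, 40.3, 3.6]
tool_rot: [0.0, 0.039, 0.999, -0.0]
ft_force: [-0.4, -0.8, 4.2]
gripper_width: 0.082
finger_force: 25.0
clock: 15.43
tcp_pos: [504.4, 40.4, 3.4]
tool_rot: [0.0, 0.039, 0.999, -0.0]
ft_force: [-0.9, -0.1, 4.1]
gripper_width: 0.179
finger_force: 2.1
clock: 16.27
tcp_pos: [504.1, 40.5, 126.1]
tool_rot: [-0.0, -0.107, 0.994, 0.0]
ft_force: [-0.3, -0.4, 1.0]
gripper_width: 0.18
finger_force: 0.0
t 16.2667 turn -0.006 dx 108.6 dy -324.9 dz 66.1 j [-0.15  0.39  1.7   0.    1.05 -1.94] tilt [-0.001  0.    -1.   ]
```

View pics/w5.png

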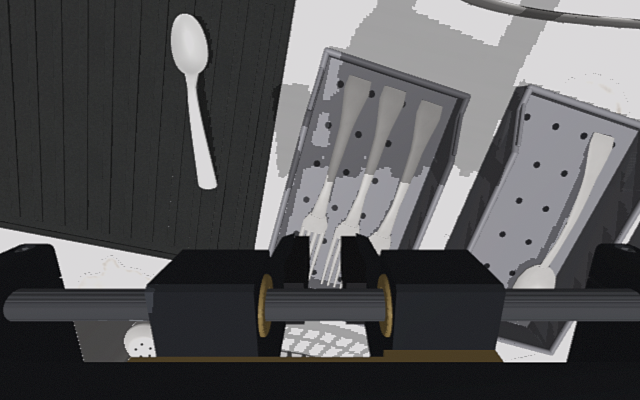

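All three forks lie parallel with handles at the low end. Now the spoon.

```bash
echo '[12, -36, 0, 0, 12, -36, 0, 0, 12, -36, 0, 0, 12, -36, 0, 0, 12, -36, 0, 0, 12, -36, 0, 0, 12, -36, 0, 0, 12, -36, 0, 0, 12.5, -37, 0, 0, 0, 0, 30, -0.005]' > next.json && python3 shift.py next.json 0.4; echo '[0, 0, 32, 0, 0, 0, 0, 0, 0, 0, 0, 0, 0, 0, 0, 0, 0, 0, 0, 0]' > next.json && python3 shift.py next.json;python3 go.py 469.5 -300.4 8 -2.92
python3 - <<'E'
from h import *
grab('wrist','w6.png')
E
```

```text
clock: 17.15
tcp_pos: [469.6, -308.2, 100.2]
tool_rot: [0.003, -0.108, 0.994, -0.005]
ft_force: [1.1, -1.7, 0.7]
gripper_width: 0.4
finger_force: 0.0
clock: 17.57
tcp_pos: [469.6, -300.7, 66.3]
tool_rot: [0.001, -0.111, 0.994, -0.001]
ft_force: [-0.4, 1.3, 0.6]
gripper_width: 0.4
finger_force: 0.0
t 17.5667 turn 0.002 dx 0.1 dy 0.3 dz 58.3 j [-0.78  0.57  1.6   0.    0.97 -2.57] tilt [ 0.002 -0.002 -1.   ]
```

View pics/w6.png

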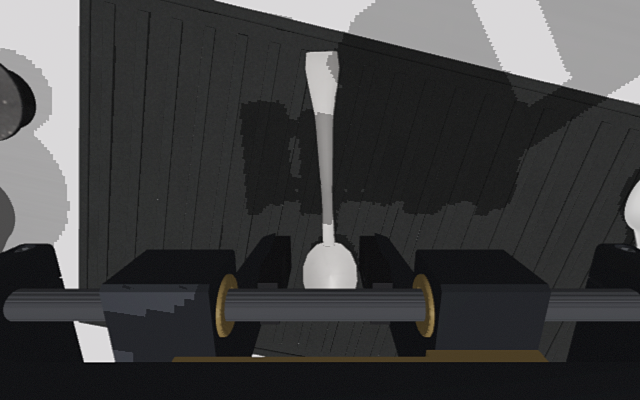

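The spoon handle is centred between the fingers (px 325), with the bowl just behind them. Descending, gripping and lifting.

```bash
echo '[0, 0, 22, 0, 0, 0, 22, 0, 0, 0, 10, 0, 0, 0, 4, 0, 0, 0, 0, 0, 0, 0, 0, 0, 0, 0, 0, 0, 0, 0, 0, 0]' > next.json && python3 shift.py next.json;python3 go.py 469.5 -300.4 8 -2.92;  echo '[0, 0, 0, 0, 0, 0, 0, 0, 0, 0, 0, 0, 0, 0, 0, 0, 0, 0, 0, 0, 0, 0, 0, 0]' > next.json && python3 shift.py next.json 0 25; echo '[0, 0, -20, 0, 0, 0, -35, 0, 0, 0, -35, 0, 0, 0, -35, 0, 0, 0, -35, 0, 0, 0, -35, 0, 0, 0, 0, 0.1, 0, 0, 0, 0.1, 0, 0, 0, 0.096, 0, 0, 0, 0]' > next.json && python3 shift.py next.json; python3 go.py 501.3 203.6 80 3.065
```

```text
clock: 18.28
tcp_pos: [469.2, -300.8, 7.3]
tool_rot: [0.001, -0.111, 0.994, -0.001]
ft_force: [0.3, 0.1, 0.1]
gripper_width: 0.4
finger_force: 0.0
t 18.2833 turn 0.002 dx -0.4 dy 0.3 dz -0.7 j [-0.78  0.67  1.62 -0.    0.85 -2.57] tilt [ 0.001 -0.001 -1.   ]
clock: 18.78
tcp_pos: [468.7, -300.4, 6.4]
tool_rot: [0.0, -0.111, 0.994, -0.0]
ft_force: [-0.3, -0.3, 0.1]
gripper_width: 0.079
finger_force: 25.0
clock: 19.62
tcp_pos: [468.7, -300.3, 201.3]
tool_rot: [-0.0, 0.038, 0.999, 0.0]
ft_force: [0.1, -0.7, -1.0]
gripper_width: 0.08
finger_force: 24.9
t 19.6167 turn 0.0 dx 6.0 dy 504.9 dz 121.3 j [-0.78  0.41  1.46  0.    1.27 -2.28] tilt [-0.  0. -1.]
```

```bash
echo '[0, 18, 0, 0, 0, 36, 0, 0, 0, 36, 0, 0, 0, 36, 0, 0, 0, 36, 0, 0, 0, 36, 0, 0, 0, 36, 0, 0, 0, 36, 0, 0, 0, 36, 0, 0, 0, 36, 0, 0]' > next.json && python3 shift.py next.json; echo '[1, 36, 0, 0, 1, 36, 0, 0, 1, 36, 0, 0, 1, 36, 0, 0, 1, 18, 0, 0, 0, 0, 0, 0, 0, 0, 0, 0, 0, 0, 20, 0, 0, 0, 35, 0, 0, 0, 35, 0]' > next.json && python3 shift.py next.json; echo '[0, 0, 30, 0, 0, 0, 0, 0, 0, 0, 0, 0, 0, 0, 0, 0]' > next.json && python3 shift.py next.json; python3 go.py 501.3 203.6 7.5 3.065
python3 - <<'E'
from h import *
grab('wrist','w7.png')
E
```

```text
clock: 20.45
tcp_pos: [493.3, 42.5, 201.3]
tool_rot: [-0.0, 0.035, 0.999, 0.0]
ft_force: [0.5, -0.1, -1.5]
gripper_width: 0.083
finger_force: 24.9
clock: 21.28
tcp_pos: [501.0, 201.3, 111.0]
tool_rot: [0.001, 0.036, 0.999, 0.0]
ft_force: [0.6, 0.5, -0.7]
gripper_width: 0.079
finger_force: 24.9
clock: 21.62
tcp_pos: [501.5, 202.1, 83.3]
tool_rot: [0.001, 0.037, 0.999, 0.0]
ft_force: [0.1, -0.6, 0.0]
gripper_width: 0.085
finger_force: 24.9
t 21.6167 turn 0.004 dx 0.4 dy 1.5 dz 75.8 j [ 0.17  0.52  1.64 -0.    0.98 -1.33] tilt [ 0.003  0.    -1.   ]
```

View pics/w7.png

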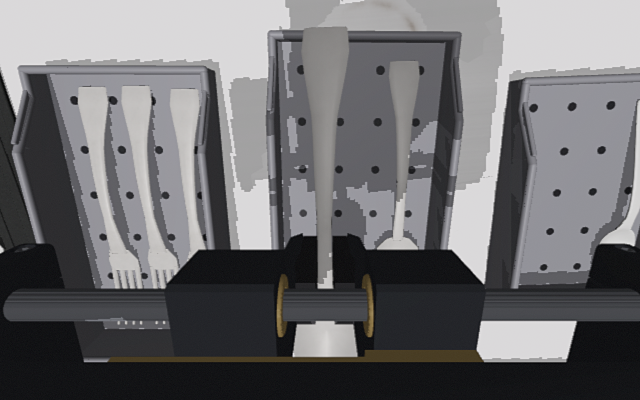

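Spoon placement is well aligned: handle at the lip, clear of the kept spoon. Lowering and releasing, then to the teaspoon.

```bash
echo '[0.4, 1.5, 25, 0, 0, 0, 25, 0, 0, 0, 15, 0, 0, 0, 7, 0, 0, 0, 2, 0, 0, 0, 0, 0, 0, 0, 0, 0, 0, 0, 0, 0, 0, 0, 0, 0]' > next.json && python3 shift.py next.json; python3 go.py 501.3 203.6 7.5 3.065;  echo '[0, 0, 0, 0, 0, 0, 0, 0, 0, 0, 0, 0, 0, 0, 0, 0]' > next.json && python3 shift.py next.json 0.2; echo '[0, 0, -3, 0, 0, 0, -15, 0, 0, 0, -35, 0, 0, 0, -35, 0, 0, 0, -35, 0, 0, 0, 0, -0.1, 0, 0, 0, -0.1, 0, 0, 0, -0.065, 0, 0, 0, 0, 0, 0, 0, 0]' > next.json && python3 shift.py next.json; python3 go.py 448 -77.5 60 -2.949
python3 - <<'E'
from h import *
grab('wrist','w8.png')
E
```

```text
clock: 22.42
tcp_pos: [500.6, 204.2, 8.3]
tool_rot: [0.001, 0.036, 0.999, 0.0]
ft_force: [0.4, -0.1, -0.0]
gripper_width: 0.085
finger_force: 24.9
t 22.4167 turn 0.004 dx -0.7 dy -0.6 dz 0.8 j [ 0.17  0.64  1.68  0.    0.83 -1.33] tilt [ 0.002  0.    -1.   ]
clock: 22.75
tcp_pos: [500.2, 204.2, 7.4]
tool_rot: [0.0, 0.036, 0.999, 0.0]
ft_force: [0.4, 0.2, -0.1]
gripper_width: 0.198
finger_force: 0.0
clock: 23.58
tcp_pos: [500.1, 204.2, 130.5]
tool_rot: [0.0, -0.095, 0.995, 0.0]
ft_force: [-0.2, -0.0, 0.0]
gripper_width: 0.2
finger_force: 0.0
t 23.5833 turn -0.003 dx 105.0 dy -266.5 dz 70.5 j [ 0.17  0.45  1.59  0.    1.09 -1.59] tilt [ 0.  0. -1.]
```

View pics/w8.png

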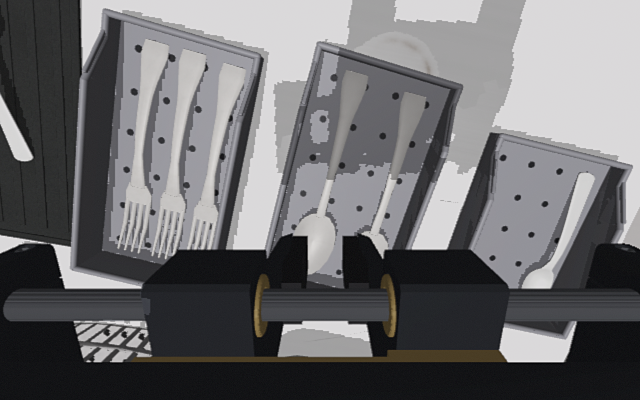

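The spoon lies parallel to the kept one. Now the teaspoon.

```bash
echo '[13, -33, 0, 0, 13, -33, 0, 0, 13, -33, 0, 0, 13, -33, 0, 0, 13, -33, 0, 0, 13, -33, 0, 0, 13, -34, 0, 0, 14, -34, 0, 0, 0, 0, 30, 0, 0, 0, 35, 0]' > next.json && python3 shift.py next.json 0.4; echo '[0, 0, 0, 0, 0, 0, 0, 0, 0, 0, 0, 0, 0, 0, 0, 0]' > next.json && python3 shift.py next.json;python3 go.py 448 -77.5 5 -2.949
```

```text
clock: 24.47
tcp_pos: [449.0, -79.4, 66.2]
tool_rot: [0.002, -0.093, 0.996, -0.001]
ft_force: [0.5, -0.0, 0.5]
gripper_width: 0.403
finger_force: 0.0
clock: 24.8
tcp_pos: [448.9, -77.0, 67.0]
tool_rot: [0.001, -0.096, 0.995, -0.001]
ft_force: [0.6, 0.4, 0.4]
gripper_width: 0.396
finger_force: 0.0
t 24.8 turn 0.0 dx 0.9 dy -0.3 dz 62.0 j [-0.43  0.39  1.9  -0.    0.85 -2.19] tilt [ 0.003 -0.001 -1.   ]
```

```bash
echo '[0.5, 0, 22, 0, 0, 0, 22, 0, 0, 0, 11, 0, 0, 0, 5, 0, 0, 0, 1, 0, 0, 0, 0, 0, 0, 0, 0, 0, 0, 0, 0, 0, 0, 0, 0, 0]' > next.json && python3 shift.py next.json;python3 go.py 448 -77.5 5 -2.949;  echo '[0, 0, 0, 0, 0, 0, 0, 0, 0, 0, 0, 0, 0, 0, 0, 0, 0, 0, 0, 0, 0, 0, 0, 0]' > next.json && python3 shift.py next.json 0 25; echo '[0, 0, -20, 0, 0, 0, -35, 0, 0, 0, -35, 0, 0, 0, -35, 0, 0, 0, -35, 0, 0, 0, -35, 0, 0, 0, -30, 0, 0, 0, 0, 0.06, 0, 0, 0, 0.1, 0, 0, 0, 0.12]' > next.json && python3 shift.py next.json;python3 go.py 511.1 380.2 60 -0.036
python3 - <<'E'
from h import *
grab('wrist','w9.png')
E
```

```text
clock: 25.55
tcp_pos: [447.7, -77.2, 5.0]
tool_rot: [0.001, -0.096, 0.995, -0.0]
ft_force: [-0.3, -0.3, -0.6]
gripper_width: 0.404
finger_force: 0.0
t 25.55 turn -0.0 dx -0.2 dy -0.3 dz -0.0 j [-0.43  0.51  1.94 -0.    0.69 -2.19] tilt [ 0.001 -0.001 -1.   ]
clock: 26.05
tcp_pos: [447.4, -77.1, 4.3]
tool_rot: [0.0, -0.096, 0.995, 0.0]
ft_force: [-0.3, 0.4, -0.6]
gripper_width: 0.083
finger_force: 25.0
clock: 26.88
tcp_pos: [447.4, -77.1, 229.7]
tool_rot: [0.0, 0.046, 0.999, -0.0]
ft_force: [-0.4, -1.0, -0.6]
gripper_width: 0.084
finger_force: 25.0
t 26.8833 turn 3.085 dx 47.2 dy -459.3 dz 169.7 j [-0.43  0.16  1.71  0.    1.26 -1.91] tilt [ 0.001 -0.    -1.   ]
```

View pics/w9.png

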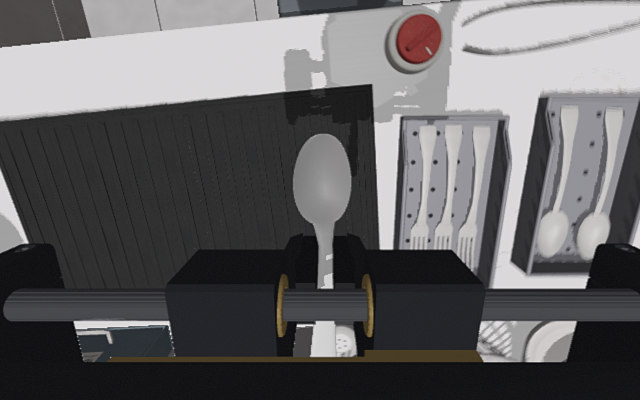

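The teaspoon is held straight. Half-turn now, then across to its bin.

```bash
echo '[0, 0, 0, 0.12, 0, 0, 0, 0.12, 0, 0, 0, 0.12, 0, 0, 0, 0.12, 0, 0, 0, 0.12, 0, 0, 0, 0.12, 0, 0, 0, 0.12, 0, 0, 0, 0.12, 0, 0, 0, 0.12, 0, 0, 0, 0.12]' > next.json && python3 shift.py next.json; echo '[0, 0, 0, 0.12, 0, 0, 0, 0.12, 0, 0, 0, 0.12, 0, 0, 0, 0.12, 0, 0, 0, 0.12, 0, 0, 0, 0.12, 0, 0, 0, 0.12, 0, 0, 0, 0.12, 0, 0, 0, 0.12, 0, 0, 0, 0.12]' > next.json && python3 shift.py next.json; echo '[0, 0, 0, 0.12, 0, 0, 0, 0.12, 0, 0, 0, 0.12, 0, 0, 0, 0.12, 0, 0, 0, 0.12, 0, 0, 0, 0.085, 0, 0, 0, 0]' > next.json && python3 shift.py next.json; python3 go.py 511.1 380.2 60 -0.036
```

```text
clock: 27.77
tcp_pos: [447.3, -77.1, 229.2]
tool_rot: [-0.0, 0.602, 0.799, -0.0]
ft_force: [-0.9, -0.5, -0.1]
gripper_width: 0.081
finger_force: 25.0
clock: 28.6
tcp_pos: [447.3, -77.0, 229.2]
tool_rot: [-0.0, 0.948, 0.32, -0.0]
ft_force: [0.7, -0.1, -0.8]
gripper_width: 0.082
finger_force: 25.0
clock: 29.18
tcp_pos: [447.3, -77.1, 229.2]
tool_rot: [-0.0, 1.0, -0.016, -0.0]
ft_force: [0.3, -0.3, -0.7]
gripper_width: 0.087
finger_force: 25.0
t 29.1833 turn 0.004 dx 47.3 dy -459.3 dz 169.2 j [-0.43  0.16  1.71 -0.    1.26  1.17] tilt [-0.  0. -1.]
```

```bash
echo '[2, -18, 0, 0.004, 3, -34, 0, 0, 3, -34, 0, 0, 3, -34, 0, 0, 3, -34, 0, 0, 3, -34, 0, 0, 4, -34, 0, 0, 4, -34, 0, 0, 4, -34, 0, 0, 4, -34, 0, 0]' > next.json && python3 shift.py next.json; echo '[4, -34, 0, 0, 4, -34, 0, 0, 3, -34, 0, 0, 3, -33, 0, 0, 0, 0, 0, 0, 0, 0, 25, 0, 0, 0, 35, 0, 0, 0, 35, 0, 0, 0, 35, 0, 0, 0, 20, 0]' > next.json && python3 shift.py next.json; echo '[0, 0, 0, 0, 0, 0, 0, 0, 0, 0, 0, 0]' > next.json && python3 shift.py next.json; python3 go.py 511.1 380.2 5.5 -0.036
python3 - <<'E'
from h import *
grab('wrist','w10.png')
E
```

```text
clock: 30.02
tcp_pos: [491.5, 247.3, 229.2]
tool_rot: [0.0, 1.0, -0.015, -0.0]
ft_force: [0.1, 0.2, 0.3]
gripper_width: 0.084
finger_force: 25.0
clock: 30.85
tcp_pos: [508.9, 378.8, 75.2]
tool_rot: [0.001, 1.0, -0.015, -0.002]
ft_force: [-0.5, 0.6, -0.5]
gripper_width: 0.079
finger_force: 25.0
clock: 31.1
tcp_pos: [511.3, 380.2, 81.2]
tool_rot: [-0.001, 1.0, -0.017, 0.001]
ft_force: [0.3, 0.2, -0.5]
gripper_width: 0.081
finger_force: 25.0
t 31.1 turn 0.002 dx -0.2 dy 0.0 dz 75.7 j [ 0.46  0.7   1.31 -0.    1.12  2.06] tilt [ 0.003  0.001 -1.   ]
```

View pics/w10.png

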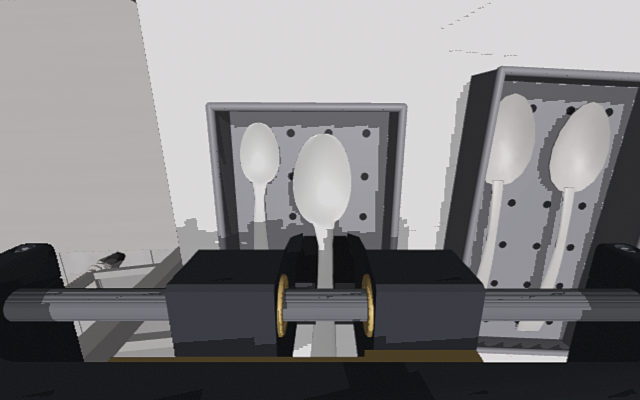

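The teaspoon hangs over its bin, bowl at the far end and clear of the kept one. Lowering, releasing, then rising clear and checking from the top camera.

```bash
echo '[0, 0, 25, 0, 0, 0, 25, 0, 0, 0, 15, 0, 0, 0, 7, 0, 0, 0, 3, 0, 0, 0, 0, 0, 0, 0, 0, 0, 0, 0, 0, 0, 0, 0, 0, 0]' > next.json && python3 shift.py next.json; python3 go.py 511.1 380.2 5 -0.036;  echo '[0, 0, 0, 0, 0, 0, 0, 0, 0, 0, 0, 0, 0, 0, 0, 0]' > next.json && python3 shift.py next.json 0.2; echo '[0, 0, -3, 0, 0, 0, -15, 0, 0, 0, -35, 0, 0, 0, -35, 0, 0, 0, -35, 0, 0, 0, -35, 0, 0, 0, -35, 0, 0, 0, 0, 0, 0, 0, 0, 0]' > next.json && python3 shift.py next.json; echo '[0, 35, 0, 0, 0, 35, 0, 0, 0, 35, 0, 0, 0, 35, 0, 0, 0, 35, 0, 0, 0, 35, 0, 0, 0, 35, 0, 0, 0, 35, 0, 0, 0, 35, 0, 0, 0, 35, 0, 0]' > next.json && python3 shift.py next.json;echo '[0, 35, 0, 0, 0, 35, 0, 0, 0, 35, 0, 0, 0, 35, 0, 0, 0, 35, 0, 0, 0, 35, 0, 0, 0, 35, 0, 0, 0, 0, 0, 0, 0, 0, 0, 0, 0, 0, 0, 0]' > next.json && python3 shift.py next.json
python3 - <<'E'
from h import *
d=grab('top','t9.png');a=cv2.imread('pics/t9.png')
cv2.imwrite('pics/t9c.png',cv2.resize(a[125:220,155:335],None,fx=4.4,fy=4.4,interpolation=cv2.INTER_CUBIC))
E
```

```text
clock: 31.9
tcp_pos: [510.9, 380.2, 5.4]
tool_rot: [-0.0, 1.0, -0.018, 0.001]
ft_force: [0.3, 1.0, -0.2]
gripper_width: 0.083
finger_force: 25.0
t 31.9 turn 0.001 dx 0.2 dy 0.0 dz 0.4 j [0.46 0.8  1.35 0.   0.98 2.06] tilt [ 0.002  0.001 -1.   ]
clock: 32.23
tcp_pos: [510.5, 380.0, 4.4]
tool_rot: [-0.0, 1.0, -0.018, 0.0]
ft_force: [-0.9, -0.0, -0.3]
gripper_width: 0.202
finger_force: 0.0
clock: 32.98
tcp_pos: [511.0, 380.3, 199.5]
tool_rot: [-0.001, 1.0, -0.018, 0.002]
ft_force: [-0.4, -0.5, -0.9]
gripper_width: 0.194
finger_force: 0.0
clock: 33.82
tcp_pos: [497.1, 28.7, 196.1]
tool_rot: [-0.0, 1.0, -0.018, -0.001]
ft_force: [0.1, 0.1, 1.4]
gripper_width: 0.201
finger_force: 0.0
clock: 34.65
tcp_pos: [489.1, -213.9, 196.4]
tool_rot: [-0.001, 1.0, -0.018, -0.001]
ft_force: [-0.2, 0.2, 0.2]
gripper_width: 0.199
finger_force: 0.0
```

View pics/t9c.png

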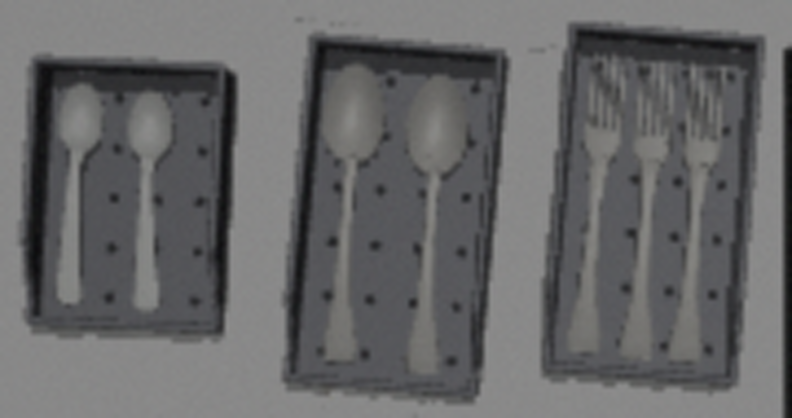

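Run:
```python
from h import *
d=ctrl.grab_frame('top')
b=lambda p,z:ray(d,(p[0]/4.4+154.6,p[1]/4.4+124.6),z)
B={'f':((393,74.8),-.076),'s':((385.3,234.6),-.077),'t':((422,393.4),-.036)}
for k,h,t in(('t',(69,303),(82,83)),('t',(146,311),(150,92)),('s',(339,360),(358,66)),('s',(423,374),(440,75)),('f',(583,351),(609,57)),('f',(637,357),(656,62)),('f',(684,361),(706,64))):
    H,E=b(h,11),b(t,11);N,a=B[k];v=(H+E)/2-N;w=E-H;c,s=np.cos(a),np.sin(a)
    print(k,'x',round(c*v[0]+s*v[1],1),'y',round(-s*v[0]+c*v[1],1),'len',np.linalg.norm(w).round(1),'ang',round(np.arctan2(w[1],w[0])-a,3))
```

```text
t x 85.1 y 37.4 len 137.7 ang -0.005
t x 81.6 y -8.1 len 136.9 ang 0.034
s x 109.2 y 31.1 len 183.8 ang 0.025
s x 106.2 y -21.1 len 186.8 ang 0.031
f x 107.3 y 36.6 len 184.1 ang -0.005
f x 106.3 y 5.0 len 184.4 ang 0.017
f x 106.9 y -25.3 len 185.7 ang 0.007
```

All seven pieces are within tolerance: mid-length within about 4 mm, angles at or below 0.034 rad. Handing in.

```bash
echo '[0, 0, 0, 0, 0, 0, 0, 0, 0, 0, 0, 0, 0, 0, 0, 0]' > next.json && python3 shift.py next.json ; python3 -c "
from station import ctrl
print(ctrl.close_job())"
```

```text
clock: 35.08
tcp_pos: [489.6, -214.3, 197.4]
tool_rot: [0.0, 1.0, -0.017, 0.0]
ft_force: [-0.5, -0.1, -0.2]
gripper_width: 0.199
finger_force: 0.0
the job is handed in; nothing more can be done
None
```

I put both forks, the table spoon and the teaspoon in their bins, and the last top-camera check showed all seven pieces in place. I handed the job in at about 35 s; the hand-in call gave no verdict.

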